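# Open the slanted pipe holster and put the screwdriver in the tin

### The arm

A 6-joint arm with a two-finger parallel gripper is mounted at the origin on the work surface. World frame = base frame: x ahead of the robot, y to its left, z up, the work surface at z = 0. Lengths are in m, angles in rad, forces in N, time in s.
With the tool pointing down it reaches from about 0.275 to 0.725 m from the base axis. Payload 15.9 kg.
Tool frame: the origin (TCP) lies on the mounting face of the last link; the fingertips stand 173 mm ahead of it and the grasp point (between the pads) lies 155 mm ahead of it; z points along the fingers, y is the line along which they close (so a half turn about z gives the same grasp; the last joint's range is limited). The gripper opens to 85 mm and grips with 20 to 120 N. Pads are 22 mm wide; open, the fingers measure 114 mm over their backs; the gripper's body (76 mm by 85 mm) begins 54 mm behind the grasp point. The pads swing forward as they close: fully open they stand 13 mm farther back than shut.
Start: joints at [-1.152, 0.213, -0.034, 1.323, 0, 1.571], TCP at [0.203, -0.457, 0.405] pointing down, gripper open.
Joint ranges: [-2.98, 2.98], [-0.74, 1.72], [-1.14, 1.35], [-2.1, 2.04], [-1.57, 1.44], [-3.14, 3.14]. Speed limits (rad/s): [1.89, 1.89, 2.39, 2.57, 3.14, 3.14].

### API

Orientations are given as a 3x3 rotation matrix whose columns are the frame's x, y, z axes.
In Python, from plant import sensors, eyes, hand_in gives the robot as it stands.
- The arm moves only by the tool jog_arm, never from a script. Its argument "series" is a list of rows, each a list of 3 entries, a list of its own where there are three numbers: the shift along the tool's x, y, z in units of 400 mm (1.0 is 400 mm), then the turn about the tool's z in units of 1.5 rad (1.0 is 1.5 rad), then the opening, from 0 (shut) to 1 (fully open). A call has 1 to 8 rows; each row is the pose to reach, as a shift and turn from the pose commanded when the call began, along the tool's axes at that moment; what a row does not reach only later rows make up. A row lasts 1/10 s, in which the tool goes at most 50 mm and 8.59 degrees, less where a joint would pass 70% of its speed; a pose out of reach is approached as far as the arm can. A call with a number of a shift or a turn outside -1 to 1 is refused whole. A call with a gripper value outside its range is refused whole. The fingers move at their own pace and stop on an object; the grip force is fixed at half the most. Time passes only in rows, so rows that repeat a pose let the fingers close. It gives the time, the measured TCP pose, the force, the opening and the grip force at its end, in the units of the state.
- sensors.get_obs(): the state, without advancing time (a new reading comes with each control period).
- eyes.camera(name): name is "scene" or "top" or "wrist"; returns the picture (420x560x3 uint8, red, green, blue); there is no depth.
- eyes.camera_info(name): a dict with "vfov" (degrees; the focal length in pixels is half the picture's height over the tangent of half this angle, whatever the lens; pixels are square), "cx", "cy" (the principal point, pixels), "R" (3x3) and "t" (3): a world point X has camera coordinates R X + t; the wrist camera has in their place "hand_eye" (4x4, takes a point from camera to tool coordinates, whose origin is the TCP and whose axes are the flange's). Camera axes: x right, y down, z forward; pixel columns grow to the right and rows downward; lengths in m; the calibration is good to about 2 mm. A picture is of the moment at which its call begins: read the wrist's pose just before it. camera_info takes no time and is no camera call.
- hand_in(): hands the job in; it is judged then, once.
The state is a dict: "t": time; "qpos": joint angles; "joint_velocities": joint speeds; "joint_torque": joint torques, N m; "tool_pos": TCP position; "tool_rot": TCP orientation; "contact_force": force on the tool from outside, world axes, zero at the start; "torque": the same for the moment, N m; "finger_gap": opening from 0.0 (shut) to 1.0 (fully open); "grasp_force": force on a finger pad.
Only numpy, scipy, OpenCV 4.12 (cv2) and the standard library are available. Lean on these libraries where they do the work, as an engineer would, in place of code of your own. Each camera call takes 0.05 s, during which the arm holds its last target. There are 200 camera calls.

### The job

Unscrew the cap from the slanted plastic pipe (it takes more than half a turn, so let go and regrip as needed), lift it off and stand it mouth down in the shallow aluminium tray. Then draw the screwdriver out of the open pipe and stand it in the steel tin, handle up. Leave the cap and screwdriver released, the tin standing, and the other tools on the bench undisturbed.

Things in the scene. Friction and masses are not known exactly. Their poses are not given: they have to be found in the camera images.
- cap_grip (a point): Point on the axis of the grey plastic screw cap, in the middle of its ribbed solid head. Cap 88 mm tall, 0.11 kg: head 60 mm across, 22 mm tall (this point is 11 mm below the flat top, 77 mm above the open rim); hollow skirt below, 57 mm across. z: along its axis, mouth to top; x: towards the raised tick on its top. It starts screwed on the slanted pipe, over the screwdriver's handle.
- cap: The cap's origin: centre of its open rim; axes as cap_grip. It unscrews anticlockwise seen from above its top. At the start its x lies 140 to 190 degrees clockwise of the pipe's x; it is free once its x is 15 to 60 degrees anticlockwise of the pipe's x (aim at 38): a turn of about 180 to 225 degrees, then a hard stop. Until free the thread holds it against pulling.
- pipe_mouth (a point): Centre of the open end of the pipe's neck, under the cap at the start: cap_grip is then 50 mm further along the axis. White plastic pipe, 60 mm across, neck 49 mm over the thread and 31 mm long, bore 26 mm, fixed in a plywood holder, leaning 30 degrees from vertical, roughly to the robot. z: out of the pipe along its axis; x: square to it, in the plane of the lean, upper side.
- pipe: The pipe's origin: centre of the shoulder at the neck's foot, 31 mm below pipe_mouth on the axis. A springy black seal there pushes the cap up with 6 to 10 N, so the cap turns stiffly (up to 0.4 N m) and keeps its angle when let go. It rises about 0.6 mm per 60 degrees and pops up about 2 mm once free. Lift it 75 mm along the axis to clear the handle before moving it aside.
- driver_grip (a point): Point on the axis of the red plastic screwdriver, 13 mm below its handle's end. 125 mm long: handle 80 mm, 23 mm across; steel shaft 45 mm, 7 mm across; 0.07 kg. z: from tip to handle end. It starts in the pipe, tip down, loose in the bore, 36 mm of handle standing out of pipe_mouth (hidden by the cap). Draw it about 95 mm along the pipe's axis to clear the pipe.
- driver_tip (a point): The screwdriver's tip, 112 mm from driver_grip along its axis.
- tray_in (a point): Centre of the floor of the shallow aluminium tray, 190 x 160 mm outside (190 along its x), walls 4 mm thick and 16 mm high, floor 4 mm above the bench; fixed.
- tin_rim (a point): Centre of the mouth of the open round steel tin, 86 mm across outside, 82 mm inside, 80 mm high, floor 4 mm thick; this point is 80 mm above its underside. Loose, 0.4 kg. z is up.
- wrench: Bystander: steel adjustable wrench, 185 mm long, lying flat on the bench beyond the work; origin under its middle.
- mallet: Bystander: mallet with a blue head 85 mm long and 48 mm across and a wooden handle 150 mm long, lying flat; origin under its head, handle along -x.
- rail: Bystander: aluminium socket rail 200 mm long, 26 mm wide, with five steel sockets, 32 mm high, screwed flat to the bench beyond the pipe; origin under its middle, x along it.
Things that resemble listed ones, but are neither listed nor needed, are in the scene too. What is shaped like the part that bears tin_rim but blue or yellow is not meant.

How it is judged:
By the outcome, as a careful person would: the job done as asked, in the order asked, and still so for the second after the job is handed in, with the robot touching nothing.
It also fails if it takes over 61 s, if anything falls off the work surface, if the arm or the gripper's body presses on something with over 40 N, if the wrist force passes 120 N, or if a joint passes its speed limit or range.

## Working session

There is one attempt and no reset: what is moved stays moved. The work goes in short steps, Python scripts to look and compute and a tool call to move; the robot and the scene stay as the last step left them, time stands still between calls to the robot, and variables do not carry over. Pictures are saved under pics/ and viewed, at most 10 in all, crops included, and the job is handed in when it is done.

Besides the shell and the picture viewer there is one more tool, called after "Emit:" by a JSON object that holds its "name" and its "arguments", one argument or row to a line. jog_arm: Moves the arm, as the interface text tells. Its arguments: {"type":"object","properties":{"series":{"type":"array","items":{"type":"array"}}},"required":["series"]}

```bash
ls; mkdir -p pics
python3 - <<'E'
from plant import sensors, eyes
import cv2, numpy as np
print(sensors.get_obs())
for n in("scene","top","wrist"): print(n, eyes.camera_info(n))
a=[eyes.camera(n)[...,::-1] for n in("scene","top")]
for n,i in zip(("scene","top"),a):
    cv2.imwrite(f"pics/{n}0.png",cv2.resize(i,(800,600),interpolation=cv2.INTER_CUBIC)); cv2.imwrite(f"{n}_raw.png",i)
E
```

```text
pics
{'t': 0.0, 'qpos': array([-1.15197828e+00,  2.13385113e-01, -3.50641459e-02,  1.32347335e+00,
        1.48199132e-05,  1.57078493e+00]), 'joint_velocities': array([ 0.00166098, -0.00297529,  0.0005328 , -0.00110118, -0.00012758,
        0.00105588]), 'joint_torque': array([-1.50640167e-04, -6.86164212e+01,  4.87117875e+01,  1.74894556e-02,
       -3.26769907e-05, -1.58944721e-05]), 'tool_pos': array([ 0.20328671, -0.45665918,  0.40419957]), 'tool_rot': array([[ 9.13565630e-01,  4.06691089e-01, -4.44498532e-04],
       [ 4.06691332e-01, -9.13565044e-01,  1.03496503e-03],
       [ 1.48327352e-05, -1.12628218e-03, -9.99999366e-01]]), 'contact_force': array([-0.2144532 , -0.34683541, -0.02027033]), 'torque': array([0.03384404, 0.02950725, 0.03693126]), 'grasp_force': 0.0, 'finger_gap': 0.9986103596360786}
scene {'vfov': 49.59414974068176, 'cx': 277.36414665895, 'cy': 210.58628607145016, 'R': array([[-0.62426496,  0.7811576 ,  0.00927731],
       [ 0.4365675 ,  0.35868346, -0.82507878],
       [-0.64784418, -0.5110176 , -0.56494154]]), 't': array([ 0.35392095, -0.16410065,  1.46257294])}
top {'vfov': 43.36550647044863, 'cx': 283.3617572297496, 'cy': 217.16181404852574, 'R': array([[-1.67409376e-02, -9.99859547e-01, -7.92524927e-04],
       [-9.95088078e-01,  1.67383835e-02, -9.75681492e-02],
       [ 9.75677110e-02, -8.44750189e-04, -9.95228531e-01]]), 't': array([0.03459215, 0.58244105, 1.36823363])}
wrist {'vfov': 70.18329132418282, 'cx': 279.7197949559092, 'cy': 210.24676106109257, 'hand_eye': array([[ 9.15604758e-04, -9.51987176e-01, -3.06136537e-01,
         7.86571634e-02],
       [ 9.99999501e-01,  7.49601079e-04,  6.59815681e-04,
        -1.41499642e-03],
       [-3.98655789e-04, -3.06136988e-01,  9.51987387e-01,
         3.22409776e-02],
       [ 0.00000000e+00,  0.00000000e+00,  0.00000000e+00,
         1.00000000e+00]])}
```

View pics/scene0.png

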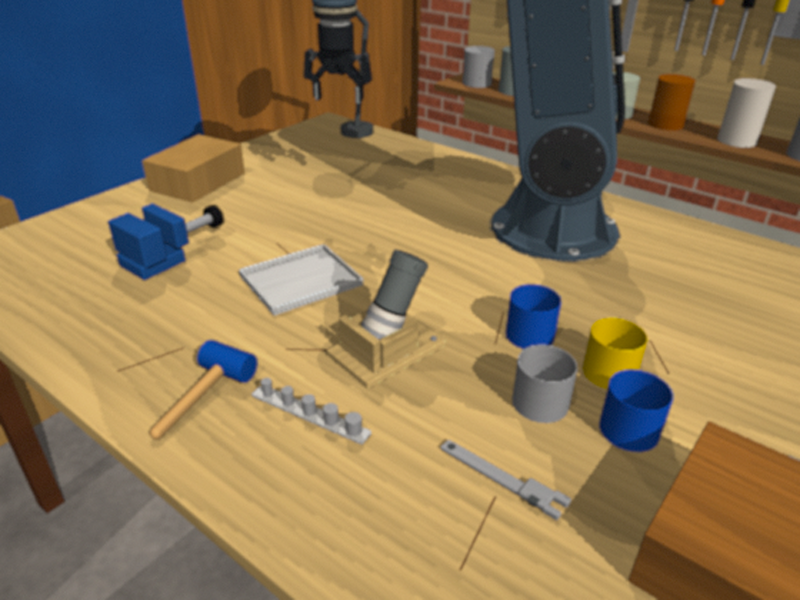

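View pics/top0.png

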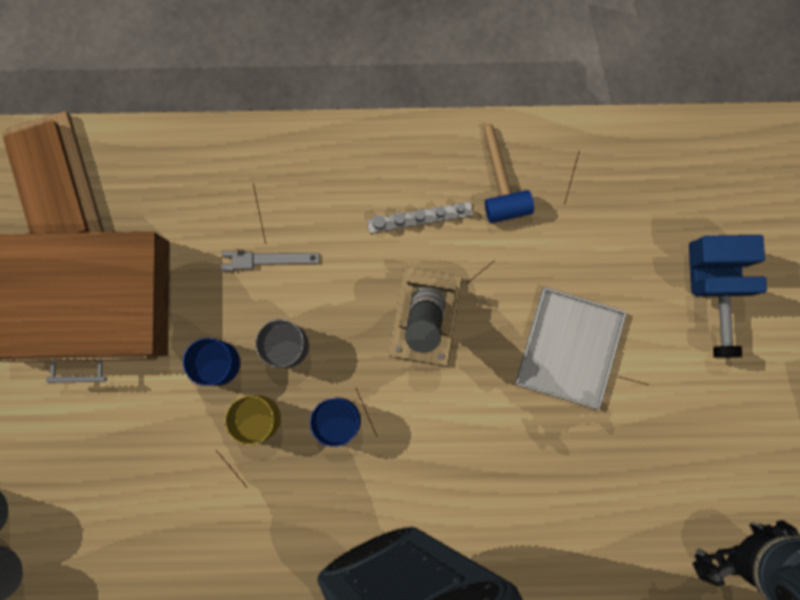

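```bash
cat > h.py <<'E'
import numpy as np, cv2
from plant import sensors, eyes
def cam(n, obs=None):
    i=eyes.camera_info(n); f=210/np.tan(np.radians(i["vfov"]/2))
    K=np.array([[f,0,i["cx"]],[0,f,i["cy"]],[0,0,1]])
    if n=="wrist":
        o=obs or sensors.get_obs(); H=i["hand_eye"]; Rt=np.array(o["tool_rot"])
        Rc=Rt@H[:3,:3]; C=np.array(o["tool_pos"])+Rt@H[:3,3]
        return K,Rc.T,-Rc.T@C
    return K,np.array(i["R"]),np.array(i["t"])
def ray(c,p):
    K,R,t=c; d=R.T@np.linalg.inv(K)@[p[0],p[1],1]; return -R.T@t,d/np.linalg.norm(d)
def plane(c,p,z):
    o,d=ray(c,p); return o+d*(z-o[2])/d[2]
def tri(c1,p1,c2,p2):
    o1,d1=ray(c1,p1);o2,d2=ray(c2,p2)
    s=np.linalg.lstsq(np.c_[d1,-d2],o2-o1,rcond=None)[0]
    a,b=o1+s[0]*d1,o2+s[1]*d2; return (a+b)/2,np.linalg.norm(a-b)
def proj(c,X):
    K,R,t=c; q=K@(R@np.asarray(X)+t); return q[:2]/q[2]
def grab(n,fn=None):
    o=sensors.get_obs(); im=eyes.camera(n)[...,::-1].copy()
    if fn: cv2.imwrite(fn,im)
    return im,cam(n,o)
E
python3 - <<'E'
from h import *
s,t=cv2.imread("scene_raw.png"),cv2.imread("top_raw.png")
a=cv2.resize(s[160:270,210:310],None,fx=4,fy=4,interpolation=cv2.INTER_CUBIC)
b=cv2.resize(t[180:265,265:330],None,fx=5,fy=5,interpolation=cv2.INTER_CUBIC)
c=np.zeros((440,400+325,3),np.uint8);c[:440,:400]=a;c[:425,400:]=b
cv2.imwrite("pics/crop0.png",c)
T=cam("top")
g=cv2.cvtColor(t,cv2.COLOR_BGR2HSV)
for n,(x0,y0,x1,y1),m in [("tray",(350,190,450,295),(g[...,1]<60)&(g[...,2]>100)),("tin",(175,220,222,262),(g[...,1]<60))]:
    q=np.zeros_like(m);q[y0:y1,x0:x1]=m[y0:y1,x0:x1]
    cs=max(cv2.findContours(q.astype(np.uint8),0,1)[0],key=cv2.contourArea)
    z=.016 if n=="tray" else .08
    w=np.array([plane(T,p,z)[:2] for p in cs[:,0,:].astype(float)],np.float32)
    print(n,cv2.minAreaRect(w),cv2.minEnclosingCircle(w))
E
```

```text
tray ((0.5099573135375977, -0.28245341777801514), (0.16341114044189453, 0.19140292704105377), 72.1214828491211) ((0.5094413161277771, -0.282864511013031), 0.12271568179130554)
tin ((0.5222451090812683, 0.24487483501434326), (0.09163562953472137, 0.0837215855717659), 89.03697967529297) ((0.5233935117721558, 0.24485552310943604), 0.04702836275100708)
```

View pics/crop0.png

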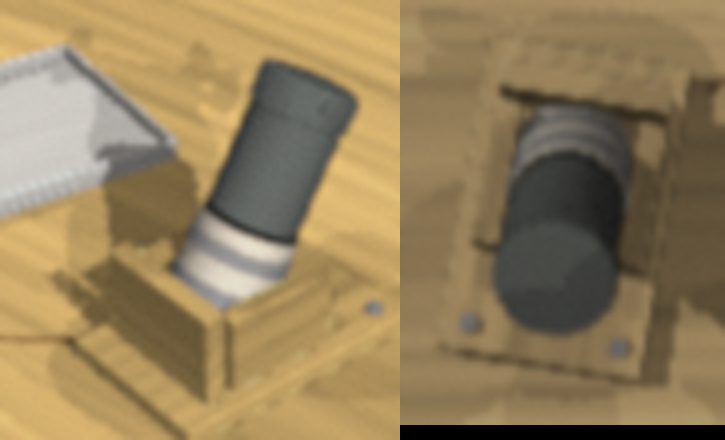

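Run:
```python
from h import *
S,T=cam("scene"),cam("top")
a,e=tri(S,(287.5,180),T,(296.2,235.6)); b,e2=tri(S,(272.5,216.5),T,(265+168/5,180+202/5))
v=a-b; print(a,e,b,e2,np.linalg.norm(v),v/np.linalg.norm(v), np.degrees(np.arctan2(v[1],v[0])))
# azimuth using known lean: 88mm at 30deg
o=sensors.get_obs(); print(o["tool_pos"]) 
# azimuth of the holder plate edges from the top view (bottom edge and right edge of the plate at z~0.01)
p=plane(T,(265+40/5,180+348/5),.01);q=plane(T,(265+262/5,180+382/5),.01);print("plate edge",p,q,np.degrees(np.arctan2(*(q-p)[1::-1])))
c=plane(T,(265+182/5,180+104/5),.08);
```

```text
[ 0.52543542 -0.00518416  0.16115328] 0.0006086719892024705 [ 0.5689951  -0.01378316  0.07953387] 2.124539084912325e-05 0.0929145598259528 [-0.46881431  0.09254734  0.87843505] 168.83297843349536
[ 0.20328693 -0.45667301  0.4042787 ]
plate edge [0.4984105  0.05384814 0.01      ] [ 0.47836479 -0.06397977  0.01      ] -99.65511588770495
```

Emit:
{"name": "jog_arm", "arguments": {
  "series": [
    [[0.87,-0.5,0],0,1],
    [[0.87,-0.5,0],0,1],
    [[0.87,-0.5,0],0,1],
    [[0.87,-0.5,0],0,1],
    [[0.87,-0.5,0],0,1],
    [[0.87,-0.5,0],0,1],
    [[0.87,-0.5,0],0,1],
    [[0.87,-0.5,0],0,1]
  ]
}}

```text
t: 0.9
tool_pos: [0.4398, -0.1317, 0.4047]
tool_rot: [[0.914, 0.407, -0.0], [0.407, -0.914, -0.0], [-0.0, 0.0, -1.0]]
contact_force: [0.9, -1.2, 0.8]
finger_gap: 0.999
grasp_force: 0.0
```

```bash
python3 -c "
from h import *
o=sensors.get_obs();print(o['t'],o['qpos'],o['tool_pos'],o['tool_rot'])"
```

```text
0.9 [-2.90830823e-01  1.28806764e-01 -1.36082573e-01  1.30592533e+00
 -5.21697302e-05  2.43195508e+00] [ 0.43981686 -0.13165277  0.40466961] [[ 9.13574849e-01  4.06670620e-01 -3.25271903e-05]
 [ 4.06670619e-01 -9.13574850e-01 -4.47206139e-05]
 [-4.79025828e-05  2.76277755e-05 -9.99999998e-01]]
```

Emit:
{"name": "jog_arm", "arguments": {
  "series": [
    [[0.335,-0.19,0],-0.8,1],
    [[0.335,-0.19,0],-0.8,1],
    [[0.335,-0.19,0],-0.8,1],
    [[0.335,-0.19,0],-0.8,1],
    [[0.335,-0.19,0],-0.8,1],
    [[0.335,-0.19,0],-0.8,1],
    [[0.335,-0.19,0],-0.8,1],
    [[0.335,-0.19,0],-0.8,1]
  ]
}}

```text
t: 1.7
tool_pos: [0.5306, -0.0097, 0.4044]
tool_rot: [[-0.054, 0.999, -0.001], [0.999, 0.054, -0.0], [0.0, -0.001, -1.0]]
contact_force: [0.2, -0.5, 0.4]
finger_gap: 1.001
grasp_force: 0.0
```

Emit:
{"name": "jog_arm", "arguments": {
  "series": [
    [[0,0,0],-0.54,1],
    [[0,0,0],-0.54,1],
    [[0,0,0],-0.54,1],
    [[0,0,0],-0.54,1],
    [[0,0,0],-0.54,1],
    [[0,0,0],-0.54,1]
  ]
}}

```text
t: 2.3
tool_pos: [0.5306, -0.0097, 0.4044]
tool_rot: [[-0.76, 0.649, -0.001], [0.649, 0.76, 0.0], [0.001, -0.0, -1.0]]
contact_force: [0.3, 0.4, 0.7]
finger_gap: 0.997
grasp_force: 0.0
```

Run:
```python
from h import *
o=sensors.get_obs();print(o['t'],o['qpos'],o['tool_pos'],o['tool_rot'])
im,c=grab("wrist","w1.png")
np.savez("w1.npz",K=c[0],R=c[1],t=c[2])
a=np.array([-.492,.087,.866]);g=np.array([.531,-.0065,.149])
print(proj(c,g+.011*a),proj(c,g-.077*a),proj(c,g))
cv2.imwrite("pics/w1.png",cv2.resize(im,(800,600),interpolation=cv2.INTER_CUBIC))
```

```text
2.3 [-1.83277028e-02  2.77278077e-01  4.82424445e-02  1.34248591e+00
  1.98513749e-05  6.88582423e-01] [ 0.5305559  -0.00972214  0.40437677] [[-7.60372125e-01  6.49487265e-01 -7.24733852e-04]
 [ 6.49487417e-01  7.60372339e-01  3.31389035e-05]
 [ 5.72590871e-04 -4.45507619e-04 -9.99999737e-01]]
[278.66923976 215.88483294] [300.48534442 226.70819642] [282.24588698 217.65927221]
```

View pics/w1.png

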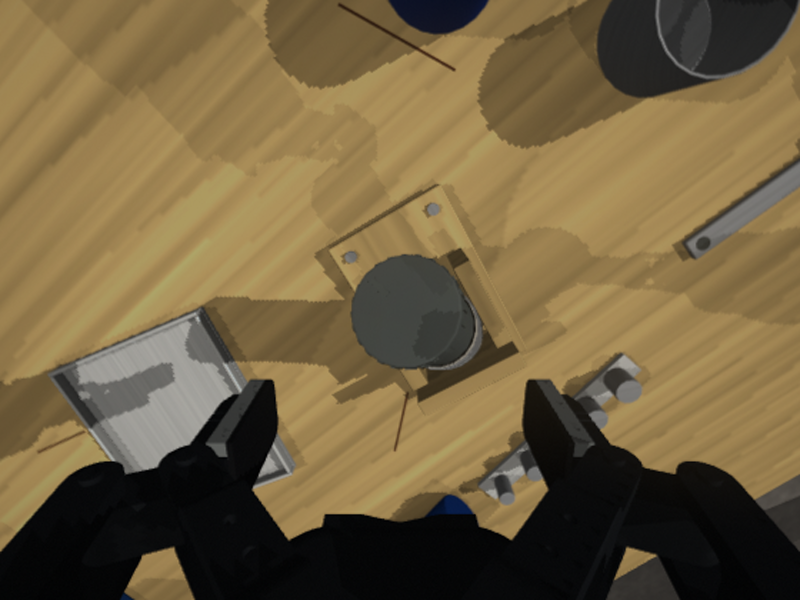

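Run:
```python
from h import *
d=np.load("w1.npz");c=(d["K"],d["R"],d["t"])
im=cv2.imread("w1.png")
for z in(.155,.1585,.162): print(plane(c,(284.9,218.4),z))
cr=im[170:270,235:345]; g=cv2.cvtColor(cr,cv2.COLOR_BGR2GRAY)
g=np.clip((g.astype(float)-20)*255/90,0,255).astype(np.uint8)
cv2.imwrite("pics/w1c.png",cv2.resize(g,None,fx=6,fy=6,interpolation=cv2.INTER_CUBIC))
S=cam("scene")
```

```text
[ 0.53116219 -0.00401541  0.155     ]
[ 0.53018635 -0.00326428  0.1585    ]
[ 0.52921052 -0.00251315  0.162     ]
```

View pics/w1c.png

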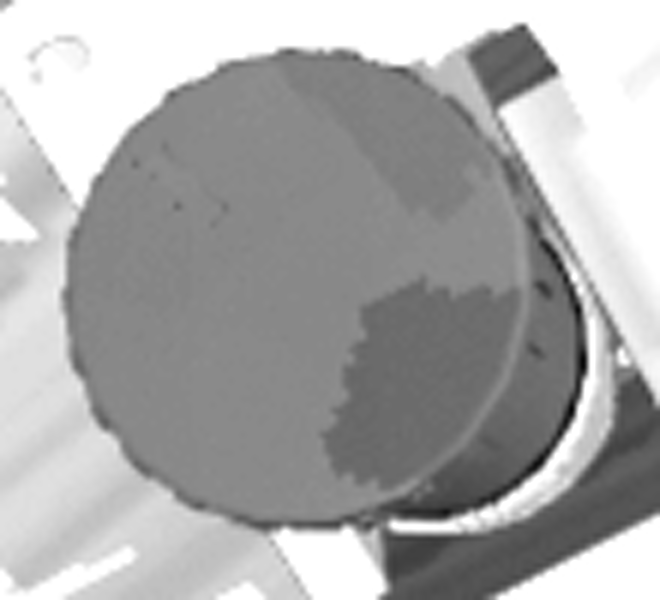

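Run:
```python
from h import *
d=np.load("w1.npz");c=(d["K"],d["R"],d["t"])
az=np.radians(170);L=np.radians(30)
h=np.array([np.cos(az),np.sin(az),0]);a=np.sin(L)*h+np.array([0,0,np.cos(L)]);u=-np.cos(L)*h+np.array([0,0,np.sin(L)]);w=np.cross(a,u)
top=np.array([.5302,-.0033,.1585])
for px in[(265.8,200),(235+150/6,170+155/6),(235+220/6,170+215/6)]:
    o,r=ray(c,px);P=o+r*((top-o)@a)/(r@a)-top
    print(np.degrees(np.arctan2(P@w,P@u)),np.linalg.norm(P))
print(a)
```

```text
-161.3892327272688 0.02133068824212115
-159.67658209282527 0.027242395621899174
-161.03551000538442 0.014560968997313925
[-0.49240388  0.08682409  0.8660254 ]
```

Emit:
{"name": "jog_arm", "arguments": {
  "series": [
    [[0.001,0.0145,0.14],0,1],
    [[0.001,0.0145,0.262],0,1],
    [[0.001,0.0145,0.262],0,1],
    [[0.001,0.0145,0.262],0,0],
    [[0.001,0.0145,0.262],0,0],
    [[0.001,0.0145,0.262],0,0]
  ]
}}

```text
t: 2.95
tool_pos: [0.5347, -0.0051, 0.3028]
tool_rot: [[-0.756, 0.654, 0.003], [0.654, 0.756, 0.0], [-0.002, 0.002, -1.0]]
contact_force: [-5.9, 2.0, 5.2]
finger_gap: 0.738
grasp_force: 60.7
```

Emit:
{"name": "jog_arm", "arguments": {
  "series": [
    [[0,0,0],-0.7,0],
    [[0,0,0],-0.7,0],
    [[0,0,0],-0.7,0],
    [[0,0,0],-0.7,0]
  ]
}}

```text
t: 3.35
tool_pos: [0.5343, -0.0066, 0.3031]
tool_rot: [[-0.994, 0.109, 0.002], [0.109, 0.994, -0.005], [-0.003, -0.005, -1.0]]
contact_force: [-1.0, -6.0, 7.2]
finger_gap: 0.688
grasp_force: 64.7
```

Run:
```python
from h import *
o=sensors.get_obs()
for k in('t','tool_pos','contact_force','torque','finger_gap'):print(k,np.round(o[k],4))
print(np.degrees(np.arctan2(o['tool_rot'][1,0],o['tool_rot'][0,0])))
im,c=grab("wrist","w2.png")
np.savez("w2.npz",K=c[0],R=c[1],t=c[2])
az=np.radians(170);L=np.radians(30)
a=np.array([-.492,.087,.866]);p=proj(c,np.array([.529,-.004,.1585]));print(p)
x,y=map(int,p);cr=im[max(0,y-100):y+100,max(0,x-130):x+130]
cv2.imwrite("pics/w2.png",cv2.resize(np.clip(cr.astype(float)*2.2-40,0,255).astype(np.uint8),None,fx=3,fy=3,interpolation=cv2.INTER_CUBIC))
print(max(0,x-130),max(0,y-100))
```

```text
t 3.35
tool_pos [ 0.5343 -0.0066  0.3031]
contact_force [-0.9882 -6.013   7.1818]
torque [-1.5624  0.2226 -0.5036]
finger_gap 0.6885
173.7323317812953
[282.65137024 291.16650014]
152 191
```

View pics/w2.png

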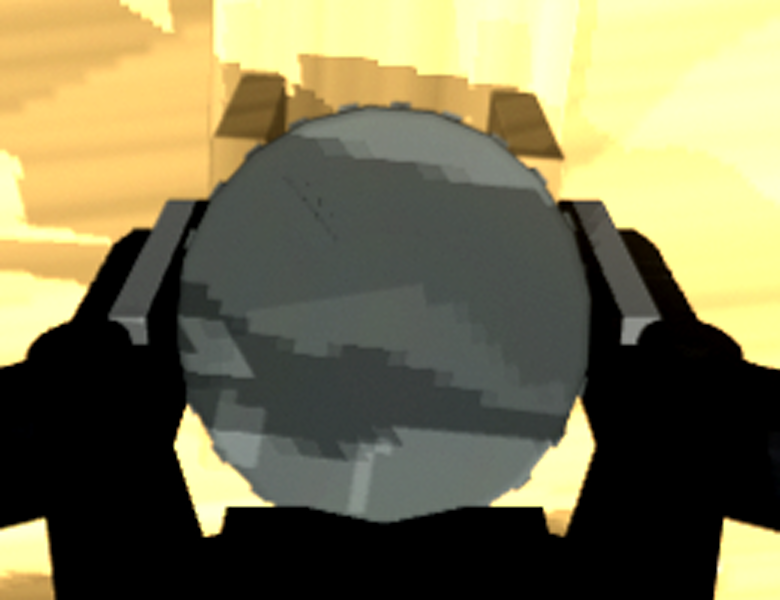

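Emit:
{"name": "jog_arm", "arguments": {
  "series": [
    [[0,0,0],-0.36,0],
    [[0,0,0],-0.36,0],
    [[0,0,0],-0.36,0],
    [[0,0,0],-0.36,0]
  ]
}}

```text
t: 3.8
tool_pos: [0.5361, -0.0092, 0.3046]
tool_rot: [[-0.911, -0.413, 0.009], [-0.413, 0.91, -0.013], [-0.003, -0.015, -1.0]]
contact_force: [0.7, -50.0, 23.1]
finger_gap: 0.683
grasp_force: 109.9
```

```bash
cat > th.py <<'E'
from h import *
az=np.radians(170);L=np.radians(30)
H=np.array([np.cos(az),np.sin(az),0]);A=np.sin(L)*H+np.array([0,0,np.cos(L)]);U=-np.cos(L)*H+np.array([0,0,np.sin(L)]);W=np.cross(A,U)
def theta(c,px,ctr=None,top=np.array([.530,-.004,.1585])):
    f=lambda q:(lambda o,r:o+r*((top-o)@A)/(r@A))(*ray(c,q))
    P=f(px)-(f(ctr) if ctr is not None else top)
    return np.degrees(np.arctan2(P@W,P@U)),np.linalg.norm(P)
E
python3 - <<'E'
from th import *
d=np.load("w2.npz");c=(d["K"],d["R"],d["t"])
ct=(152+386/3,191+312/3)
print(theta(c,(255.3,260.3),ct),theta(c,(152+335/3,191+238/3),ct),theta(c,(152+288/3,191+177/3),ct))
o=sensors.get_obs()
for k in('t','tool_pos','contact_force','torque','finger_gap'):print(k,np.round(o[k],4))
print(np.degrees(np.arctan2(o['tool_rot'][1,0],o['tool_rot'][0,0])))
im,c=grab("wrist","w3.png");np.savez("w3.npz",K=c[0],R=c[1],t=c[2])
E
```

```text
(np.float64(-139.46227305201845), np.float64(0.01857795933888135)) (np.float64(-141.0724619659495), np.float64(0.012857309215307268)) (np.float64(-139.6550598811366), np.float64(0.02418447811860644))
t 3.8
tool_pos [ 0.5361 -0.0092  0.3046]
contact_force [  0.7259 -50.0212  23.0658]
torque [-12.7531  -1.1302  -3.4835]
finger_gap 0.6834
-155.57800408858847
```

Run:
```python
from th import *
out=[]
for n in("w2","w3"):
    d=np.load(n+".npz");c=(d["K"],d["R"],d["t"]);im=cv2.imread(n+".png")
    top=np.array([.530,-.004,.1585])
    g=np.linspace(-.034,.034,380); X,Y=np.meshgrid(g,-g)  # right=pipe x (U), up=W
    P=top+X[...,None]*U+Y[...,None]*W
    q=(P@c[1].T+c[2])@c[0].T; m=(q[...,:2]/q[...,2:]).astype(np.float32)
    r=cv2.remap(im,m,None,cv2.INTER_CUBIC); 
    out.append(np.clip(r.astype(float)*2.5-40,0,255).astype(np.uint8))
cv2.imwrite("pics/w3.png",np.hstack(out))
```

```text
(no output)
```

View pics/w3.png

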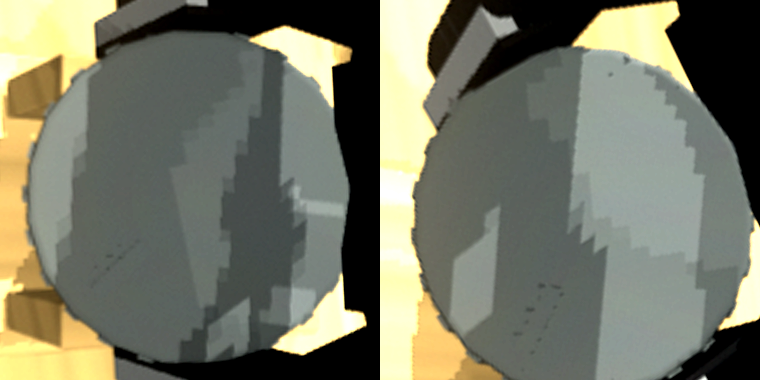

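Emit:
{"name": "jog_arm", "arguments": {
  "series": [
    [[0,0,0],0,1],
    [[0,0,0],0,1],
    [[0,0,0],0.8,1],
    [[0,0,0],0.8,1],
    [[0,0,0],0.8,1],
    [[0,0,0],0.8,1],
    [[0,0,0],0.8,1],
    [[0,0,0],0.8,1]
  ]
}}

```text
t: 4.65
tool_pos: [0.5346, -0.0048, 0.3014]
tool_rot: [[-0.888, 0.461, 0.002], [0.461, 0.888, 0.0], [-0.001, 0.001, -1.0]]
contact_force: [-0.5, -0.3, -0.3]
finger_gap: 1.002
grasp_force: 0.0
```

Emit:
{"name": "jog_arm", "arguments": {
  "series": [
    [[0,0,0],0.3,1],
    [[0,0,0],0.3,1],
    [[0,0,0],0.3,1],
    [[0,0,0],0.3,0],
    [[0,0,0],0.3,0],
    [[0,0,0],0.3,0]
  ]
}}

```text
t: 5.25
tool_pos: [0.5343, -0.0048, 0.3011]
tool_rot: [[-0.608, 0.794, 0.001], [0.794, 0.608, 0.001], [-0.0, 0.002, -1.0]]
contact_force: [-2.4, 2.7, 6.9]
finger_gap: 0.766
grasp_force: 59.7
```

Emit:
{"name": "jog_arm", "arguments": {
  "series": [
    [[0,0,0],-0.75,0],
    [[0,0,0],-0.75,0],
    [[0,0,0],-0.75,0],
    [[0,0,0],-0.75,0],
    [[0,0,0],-0.75,0],
    [[0,0,0],-0.75,0],
    [[0,0,0],-0.75,0],
    [[0,0,0],-0.75,0]
  ]
}}

```text
t: 6.05
tool_pos: [0.5346, -0.0085, 0.3017]
tool_rot: [[-0.978, -0.207, 0.003], [-0.207, 0.978, -0.012], [-0.0, -0.012, -1.0]]
contact_force: [-2.8, -46.4, 13.4]
finger_gap: 0.688
grasp_force: 84.3
```

```bash
cat > rect.py <<'E'
from th import *
import sys
def rect(n,dz=0):
    im,c=grab("wrist",n+".png")
    top=np.array([.530,-.004,.1585])+dz*A
    g=np.linspace(-.034,.034,380); X,Y=np.meshgrid(g,-g)
    P=top+X[...,None]*U+Y[...,None]*W
    q=(P@c[1].T+c[2])@c[0].T; m=(q[...,:2]/q[...,2:]).astype(np.float32)
    r=cv2.remap(im,m,None,cv2.INTER_CUBIC); cv2.imwrite("r_"+n+".png",r)
    # small dark specks (the tick's outline): black-hat, in the disc
    gr=cv2.cvtColor(r,cv2.COLOR_BGR2GRAY); bh=cv2.morphologyEx(cv2.GaussianBlur(gr,(3,3),0),cv2.MORPH_BLACKHAT,np.ones((9,9)))
    rr=np.hypot(X,Y); th=np.degrees(np.arctan2(Y,X))
    m=(rr>.012)&(rr<.027); h=np.histogram(th[m],bins=36,range=(-180,180),weights=np.where(bh[m]>6,1.,0))[0]
    print("bins",[(int(-175+10*k),int(v)) for k,v in enumerate(h) if v>5])
    o=sensors.get_obs()
    for k in('t','tool_pos','contact_force','torque','finger_gap','grasp_force'):print(k,np.round(o[k],3))
    print("az",np.degrees(np.arctan2(o['tool_rot'][1,0],o['tool_rot'][0,0])))
if __name__=="__main__": rect(sys.argv[1],float(sys.argv[2]) if len(sys.argv)>2 else 0)
E
python3 rect.py w4
```

```text
bins [(-95, 36), (-85, 40), (-45, 6), (-15, 17), (-5, 27), (35, 31), (45, 69), (55, 96), (65, 59), (75, 27), (85, 30), (125, 34)]
t 6.1
tool_pos [ 0.535 -0.009  0.302]
contact_force [  0.759 -39.395  11.388]
torque [-10.402  -0.575  -1.323]
finger_gap 0.685
grasp_force 83.014
az -167.90138590247412
```

```bash
cat > det.py <<'E'
from th import *
import sys
# tick = cluster of dark specks ~14 mm long radially: black-hat then connected specks, small size only
def det(r):
    gr=cv2.cvtColor(r,cv2.COLOR_BGR2GRAY); bh=cv2.morphologyEx(gr,cv2.MORPH_BLACKHAT,np.ones((7,7)))
    n,l,s,ce=cv2.connectedComponentsWithStats((bh>5).astype(np.uint8))
    o=[]
    for k in range(1,n):
        x,y=(ce[k]-189.5)*.068/379; y=-y; rr=np.hypot(x,y)
        if .009<rr<.029 and 3<=s[k,4]<=90: o.append((round(np.degrees(np.arctan2(y,x))),round(rr*1000),int(s[k,4])))
    return sorted(o)
E
python3 - <<'E'
from det import *
for n in("w2","w3","w4"):
    if n!="w4":
        i=cv2.imread("pics/w3.png"); i=i[:,:380] if n=="w2" else i[:,380:]; i=((i.astype(float)+40)/2.5).astype(np.uint8)
    else: i=cv2.imread("r_w4.png")
    print(n,det(i))
E
```

```text
w2 [(-141, 19, 10), (-136, 17, 6), (-136, 20, 5), (-83, 25, 33), (-17, 21, 23), (-7, 21, 7), (4, 18, 61), (58, 29, 9), (62, 29, 24), (65, 28, 7), (69, 29, 6), (121, 28, 22)]
w3 [(-178, 28, 15), (-174, 28, 10), (-172, 28, 10), (-169, 28, 5), (-166, 29, 10), (-110, 27, 14), (-108, 23, 20), (-108, 25, 4), (-106, 18, 21), (-102, 27, 5), (-98, 18, 14), (-97, 21, 4), (-95, 19, 9), (-65, 10, 29), (-59, 12, 28), (-29, 27, 5), (55, 26, 60), (55, 27, 8), (58, 26, 8), (67, 25, 52), (71, 22, 23), (84, 25, 45), (87, 26, 9), (143, 27, 3), (165, 27, 39), (174, 27, 3)]
w4 [(-91, 18, 45), (-89, 25, 22), (-81, 23, 9), (-49, 23, 3), (-48, 23, 11), (-11, 29, 14), (-8, 13, 27), (-7, 28, 28), (-5, 28, 9), (-3, 28, 13), (-1, 11, 42), (-1, 28, 10), (5, 27, 13), (12, 27, 9), (16, 27, 10), (24, 26, 5), (29, 26, 11), (38, 25, 55), (50, 23, 59), (58, 24, 13), (59, 25, 88), (65, 27, 19), (68, 29, 10), (69, 24, 8), (71, 24, 3), (80, 25, 21), (81, 24, 10), (84, 24, 6), (87, 25, 10), (138, 28, 7), (145, 29, 6)]
```

Emit:
{"name": "jog_arm", "arguments": {
  "series": [
    [[0,0,0],0,1],
    [[0,0,0],0,1],
    [[0,0,0],0.48,1],
    [[0,0,0],0.48,1],
    [[0,0,0],0.48,1],
    [[0,0,0],0.48,1],
    [[0,0,0],0.48,1]
  ]
}}

```text
t: 6.8
tool_pos: [0.5342, -0.0047, 0.3002]
tool_rot: [[-0.868, 0.497, 0.0], [0.497, 0.868, 0.001], [0.0, 0.001, -1.0]]
contact_force: [-0.8, -0.3, -0.9]
finger_gap: 0.998
grasp_force: 0.0
```

```bash
python3 rect.py w5|tail -6; python3 -c "
from det import *
print(det(cv2.imread('r_w5.png')))"
```

```text
tool_pos [ 0.534 -0.005  0.3  ]
contact_force [-0.643 -0.32  -0.274]
torque [ 0.046 -0.033 -0.014]
finger_gap 1.002
grasp_force 0.0
az 149.7981959770111
[(-118, 14, 3), (-100, 20, 10), (-83, 17, 7), (-11, 13, 3), (-10, 25, 4), (-7, 26, 12), (-6, 25, 12), (-3, 26, 13), (2, 26, 10), (3, 25, 10), (6, 26, 16), (9, 26, 28), (12, 26, 11), (13, 24, 7), (17, 25, 13), (20, 25, 11), (23, 26, 10), (26, 26, 10), (29, 27, 8), (32, 28, 9), (35, 29, 11), (40, 24, 3), (41, 21, 74), (44, 26, 5), (49, 28, 3), (50, 23, 54), (64, 21, 49), (64, 23, 54), (71, 20, 6), (71, 24, 3), (71, 28, 49), (75, 16, 3), (82, 11, 6), (85, 22, 21), (87, 26, 5), (89, 20, 26), (89, 24, 43), (106, 24, 16), (122, 26, 33)]
```

Emit:
{"name": "jog_arm", "arguments": {
  "series": [
    [[0,0,0],-0.05,0],
    [[0,0,0],-0.05,0],
    [[0,0,0],-0.64,0],
    [[0,0,0],-0.64,0],
    [[0,0,0],-0.64,0],
    [[-0.003,-0.004,0],-0.64,0],
    [[-0.005,-0.008,0],-0.64,0],
    [[-0.005,-0.008,0],-0.64,0]
  ]
}}

```text
t: 7.65
tool_pos: [0.5351, -0.0117, 0.3022]
tool_rot: [[-0.901, -0.433, 0.004], [-0.433, 0.901, -0.009], [0.0, -0.01, -1.0]]
contact_force: [-7.2, -45.5, 43.1]
finger_gap: 0.688
grasp_force: 109.8
```

```bash
python3 rect.py w6|tail -7; python3 -c "
from det import *
print([q for q in det(cv2.imread('r_w6.png')) if q[0]<20 and q[1]<27])"
```

```text
t 7.7
tool_pos [ 0.535 -0.012  0.303]
contact_force [ -1.202 -29.02   28.486]
torque [-7.562 -0.617 -0.673]
finger_gap 0.685
grasp_force 103.034
az -153.8019280699993
[(-77, 23, 14), (-72, 19, 6), (-70, 24, 20), (-65, 22, 76), (-65, 26, 50), (-62, 26, 12), (-61, 25, 30), (-60, 19, 15), (-55, 24, 37), (-32, 25, 4)]
```

Emit:
{"name": "jog_arm", "arguments": {
  "series": [
    [[0,0,0],0,1],
    [[0,0,0],0,1],
    [[-0.004,0.008,0],0.56,1],
    [[-0.004,0.008,0],0.56,1],
    [[-0.004,0.008,0],0.56,1],
    [[-0.004,0.008,0],0.56,1],
    [[-0.004,0.008,0],0.56,1],
    [[-0.004,0.008,0],0.56,1]
  ]
}}

```text
t: 8.5
tool_pos: [0.5343, -0.0048, 0.2997]
tool_rot: [[-0.921, 0.39, -0.001], [0.39, 0.921, 0.001], [0.001, 0.0, -1.0]]
contact_force: [0.3, 0.3, 0.8]
finger_gap: 0.997
grasp_force: 0.0
```

Emit:
{"name": "jog_arm", "arguments": {
  "series": [
    [[0,0,0],0,0],
    [[0,0,0],0,0],
    [[0,0,0],-0.69,0],
    [[0,0,0],-0.69,0],
    [[0,0,0],-0.69,0],
    [[-0.003,-0.004,0],-0.69,0],
    [[-0.004,-0.007,0],-0.69,0],
    [[-0.004,-0.007,0],-0.69,0]
  ]
}}

```text
t: 9.3
tool_pos: [0.5352, -0.0133, 0.3026]
tool_rot: [[-0.875, -0.484, 0.004], [-0.484, 0.875, -0.017], [0.005, -0.016, -1.0]]
contact_force: [-9.7, -67.4, 47.4]
finger_gap: 0.687
grasp_force: 123.4
```

```bash
python3 rect.py w7|tail -7; python3 -c "
from det import *
print([q for q in det(cv2.imread('r_w7.png')) if -80<q[0]<60 and q[1]<27])"
```

```text
t 9.35
tool_pos [ 0.536 -0.013  0.303]
contact_force [ -0.932 -41.919  39.293]
torque [-11.426  -1.738  -1.695]
finger_gap 0.686
grasp_force 113.151
az -150.40394031783498
[(-74, 15, 14), (-49, 22, 31), (-48, 25, 34), (-43, 23, 9), (-33, 25, 28), (27, 24, 3), (58, 22, 31)]
```

Emit:
{"name": "jog_arm", "arguments": {
  "series": [
    [[0,0,0],0,1],
    [[0,0,0],0,1],
    [[-0.004,0.007,0],0.6,1],
    [[-0.004,0.007,0],0.6,1],
    [[-0.004,0.007,0],0.6,1],
    [[-0.004,0.007,0],0.6,1],
    [[-0.004,0.007,0],0.6,1],
    [[-0.004,0.007,0],0.6,1]
  ]
}}

```text
t: 10.15
tool_pos: [0.5346, -0.0046, 0.2995]
tool_rot: [[-0.921, 0.39, -0.001], [0.39, 0.921, 0.001], [0.001, 0.0, -1.0]]
contact_force: [0.0, 0.1, 0.3]
finger_gap: 1.001
grasp_force: 0.0
```

Emit:
{"name": "jog_arm", "arguments": {
  "series": [
    [[0,0,0],0,0],
    [[0,0,0],0,0],
    [[0,0,0],-0.6,0],
    [[0,0,0],-0.6,0],
    [[-0.001,-0.002,0],-0.6,0],
    [[-0.003,-0.005,-0.004],-0.6,0],
    [[-0.005,-0.009,-0.008],-0.6,0],
    [[-0.005,-0.009,-0.008],-0.6,0]
  ]
}}

```text
t: 10.95
tool_pos: [0.5365, -0.0123, 0.3045]
tool_rot: [[-0.872, -0.489, 0.004], [-0.489, 0.872, -0.009], [0.001, -0.01, -1.0]]
contact_force: [20.7, -19.2, -6.8]
finger_gap: 0.688
grasp_force: 90.1
```

```bash
python3 rect.py w8|tail -7; python3 -c "
from det import *
print([q for q in det(cv2.imread('r_w8.png')) if -80<q[0]<60 and q[1]<27])"
```

```text
t 11.0
tool_pos [ 0.537 -0.012  0.305]
contact_force [ 11.118 -27.678   9.479]
torque [-6.891 -3.051 -0.754]
finger_gap 0.685
grasp_force 93.787
az -150.0464291979335
[(-58, 16, 21), (-56, 11, 12), (-44, 16, 21), (-32, 11, 58), (-29, 20, 52), (-17, 13, 48), (-7, 17, 58), (39, 21, 47), (59, 20, 24)]
```

Emit:
{"name": "jog_arm", "arguments": {
  "series": [
    [[0,0,0],0,1],
    [[0,0,0],0,1],
    [[-0.006,0.008,0.008],0.6,1],
    [[-0.006,0.008,0.008],0.6,1],
    [[-0.006,0.008,0.008],0.6,1],
    [[-0.006,0.008,0.008],0.6,1],
    [[-0.006,0.008,0.008],0.6,1],
    [[-0.006,0.008,0.008],0.6,1]
  ]
}}

```text
t: 11.8
tool_pos: [0.5358, -0.0051, 0.2997]
tool_rot: [[-0.921, 0.389, -0.0], [0.389, 0.921, -0.0], [0.0, -0.0, -1.0]]
contact_force: [1.0, -5.9, 1.1]
finger_gap: 1.001
grasp_force: 2.0
```

Emit:
{"name": "jog_arm", "arguments": {
  "series": [
    [[0,0,0],0,0],
    [[0,0,0],0,0],
    [[0,0,0],-0.6,0],
    [[0,0,0],-0.6,0],
    [[-0.001,-0.002,0],-0.6,0],
    [[-0.003,-0.005,-0.004],-0.6,0],
    [[-0.005,-0.008,-0.006],-0.6,0],
    [[-0.005,-0.008,-0.006],-0.6,0]
  ]
}}

```text
t: 12.6
tool_pos: [0.5371, -0.0127, 0.3043]
tool_rot: [[-0.874, -0.486, 0.004], [-0.486, 0.874, -0.012], [0.003, -0.013, -1.0]]
contact_force: [26.9, -16.3, -23.7]
finger_gap: 0.688
grasp_force: 92.2
```

```bash
python3 rect.py w9|tail -7; python3 -c "
from det import *
print([q for q in det(cv2.imread('r_w9.png')) if -80<q[0]<60 and q[1]<27])
cv2.imwrite('pics/w789.png',cv2.resize(np.hstack([np.clip(cv2.imread(f'r_w{k}.png').astype(float)*2.5-40,0,255).astype(np.uint8)[:,:] for k in (7,9)]),None,fx=1.05,fy=1.05))"
```

```text
t 12.65
tool_pos [ 0.537 -0.012  0.304]
contact_force [  1.967 -35.946  20.035]
torque [-9.161 -1.323 -1.039]
finger_gap 0.689
grasp_force 109.383
az -150.25841612651644
[(-73, 21, 12), (-61, 10, 29), (-12, 12, 40), (0, 15, 8), (4, 16, 12), (7, 17, 5), (10, 17, 6), (12, 18, 9), (16, 13, 44), (16, 20, 4), (17, 20, 12), (19, 21, 5), (21, 22, 9), (22, 16, 27), (22, 23, 9), (26, 21, 16), (27, 19, 7), (30, 20, 44), (48, 25, 16), (53, 24, 57), (56, 25, 6)]
```

View pics/w789.png

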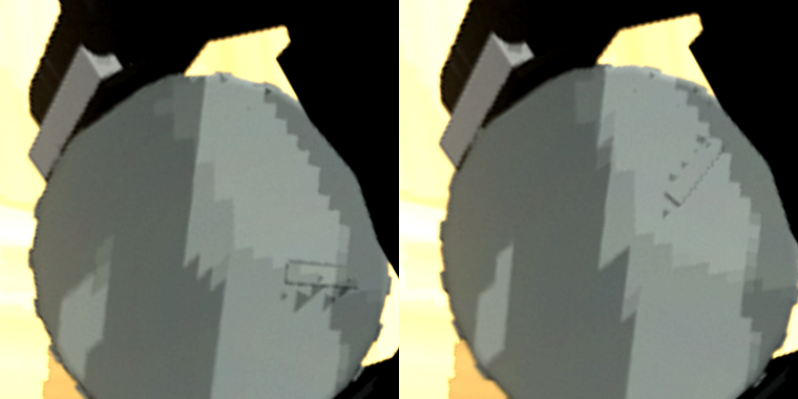

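Emit:
{"name": "jog_arm", "arguments": {
  "series": [
    [[0,0,0],0,1],
    [[0,0,0],0,1],
    [[-0.005,0.008,0.005],0.462,1],
    [[-0.005,0.008,0.005],0.462,1],
    [[-0.005,0.008,0.005],0.462,1],
    [[-0.005,0.008,0.005],0.462,1],
    [[-0.005,0.008,0.005],0.462,1]
  ]
}}

```text
t: 13.35
tool_pos: [0.5365, -0.0048, 0.2999]
tool_rot: [[-0.981, 0.192, -0.001], [0.192, 0.981, 0.001], [0.001, 0.001, -1.0]]
contact_force: [1.0, -1.0, 0.6]
finger_gap: 1.001
grasp_force: 0.3
```

Emit:
{"name": "jog_arm", "arguments": {
  "series": [
    [[0,0,0],0,0],
    [[0,0,0],0,0],
    [[0,0,0],0,0]
  ]
}}

```text
t: 13.65
tool_pos: [0.5364, -0.0055, 0.3001]
tool_rot: [[-0.983, 0.185, -0.001], [0.185, 0.983, -0.001], [0.001, -0.001, -1.0]]
contact_force: [-0.3, -7.6, 0.7]
finger_gap: 0.687
grasp_force: 64.6
```

```bash
python3 rect.py w10|tail -6
python3 - <<'E'
from det import *
print([q for q in det(cv2.imread('r_w10.png')) if -20<q[0]<80 and q[1]<27])
o=sensors.get_obs();R=o['tool_rot'];print(R)
print("axis in tool",R.T@A)
E
```

```text
tool_pos [ 0.536 -0.005  0.3  ]
contact_force [-0.636 -6.582 -0.358]
torque [-1.53   0.212 -0.159]
finger_gap 0.684
grasp_force 64.609
az 169.35954049552367
[(-15, 26, 8), (-8, 26, 4), (5, 26, 4), (9, 26, 3), (48, 14, 3), (54, 21, 5), (62, 11, 4), (63, 22, 4), (65, 24, 13), (66, 19, 7), (70, 16, 13), (72, 11, 7), (76, 14, 10)]
[[-9.82805025e-01  1.84644522e-01 -8.26572712e-04]
 [ 1.84645372e-01  9.82804587e-01 -1.10886706e-03]
 [ 6.07613224e-04 -1.24242295e-03 -9.99999044e-01]]
axis in tool [ 0.50049488 -0.00666454 -0.86571384]
```

Emit:
{"name": "jog_arm", "arguments": {
  "series": [
    [[0.0125,0,-0.0217],0,0],
    [[0.0125,0,-0.0217],0,0]
  ]
}}

```text
t: 13.9
tool_pos: [0.5313, -0.0045, 0.3094]
tool_rot: [[-0.983, 0.185, -0.001], [0.185, 0.983, -0.001], [0.0, -0.001, -1.0]]
contact_force: [-3.0, -5.6, 2.0]
finger_gap: 0.689
grasp_force: 66.9
```

Emit:
{"name": "jog_arm", "arguments": {
  "series": [
    [[0.03,0,-0.052],0,0],
    [[0.07,0,-0.121],0,0],
    [[0.11,0,-0.19],0,0],
    [[0.11,0,-0.19],0,0]
  ]
}}

```text
t: 14.3
tool_pos: [0.4878, 0.0046, 0.3882]
tool_rot: [[-0.983, 0.184, 0.004], [0.184, 0.983, 0.001], [-0.004, 0.001, -1.0]]
contact_force: [0.8, 0.3, -2.2]
finger_gap: 0.683
grasp_force: 66.9
```

Run:
```python
from th import *
im,c=grab("scene","s2.png"); t,_=grab("top","t2.png")
o=sensors.get_obs();print(o['t'],o['tool_pos'],o['contact_force'],o['finger_gap'])
p=proj(c,np.array(o['tool_pos'])-[0,0,.15]);print(p)
x,y=map(int,p)
cv2.imwrite("pics/s2.png",cv2.resize(im[y-90:y+110,x-110:x+110],None,fx=2.9,fy=2.9,interpolation=cv2.INTER_CUBIC))
```

```text
14.4 [0.48846951 0.00430995 0.38510305] [ 0.68492398 -0.24209716 -0.96883814] 0.6848546102345877
[301.88026225 146.17281339]
```

View pics/s2.png

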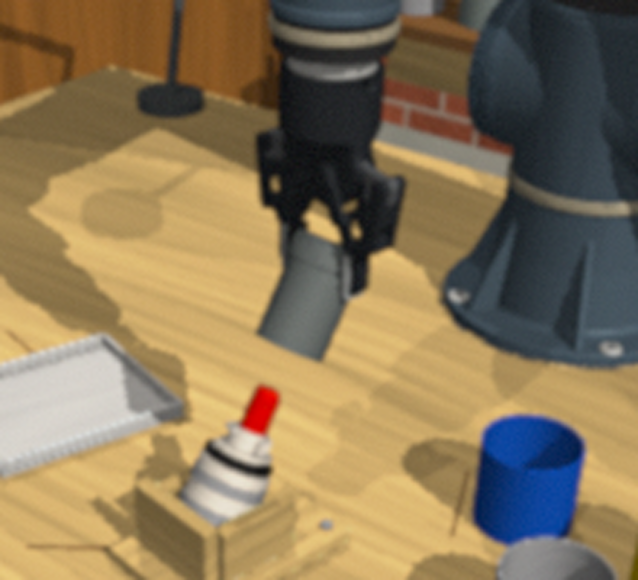

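Emit:
{"name": "jog_arm", "arguments": {
  "series": [
    [[0.03,-0.06,-0.02],0.08,0],
    [[0.061,-0.17,-0.02],0.17,0],
    [[0.061,-0.28,-0.02],0.26,0],
    [[0.061,-0.37,0],0.35,0],
    [[0.061,-0.419,0],0.44,0],
    [[0.061,-0.419,0.1],0.53,0],
    [[0.061,-0.419,0.2],0.61,0],
    [[0.061,-0.419,0.27],0.61,0]
  ]
}}

```text
t: 15.2
tool_pos: [0.4319, -0.1559, 0.2735]
tool_rot: [[-0.446, 0.895, -0.003], [0.895, 0.446, 0.002], [0.003, -0.002, -1.0]]
contact_force: [-0.2, 1.4, -1.2]
finger_gap: 0.685
grasp_force: 67.0
```

Run:
```python
from th import *
o=sensors.get_obs();print(o['t'],o['tool_pos'],o['tool_rot'],o['contact_force'],o['finger_gap'])
C=np.array([.510,-.2825]);e=lambda d:np.array([np.cos(np.radians(d)),np.sin(np.radians(d))])
T=cam("top");im=cv2.imread("top_raw.png")
for k in[(-.095,.08),(-.095,-.08),(.095,.08),(.095,-.08)]:
    p=C+k[0]*e(-18)+k[1]*e(72);print(k,p,proj(T,[*p,.016]))
```

```text
15.2 [ 0.43185272 -0.15586489  0.27349705] [[-0.44620197  0.8949263  -0.00327341]
 [ 0.89492789  0.44620826  0.0015041 ]
 [ 0.00280668 -0.00225834 -0.99999351]] [-0.18090031  1.43859845 -1.19505016] 0.6846030964847707
(-0.095, 0.08) [ 0.44437099 -0.17705886] [360.62023821 268.52058195]
(-0.095, -0.08) [ 0.39492827 -0.32922791] [418.96147923 286.4066939 ]
(0.095, 0.08) [ 0.62507173 -0.23577209] [380.45932538 200.32165698]
(0.095, -0.08) [ 0.57562901 -0.38794114] [438.13451864 217.75599799]
```

Emit:
{"name": "jog_arm", "arguments": {
  "series": [
    [[0,0,0.06],0,0],
    [[0,0,0.092],0,0],
    [[0,0,0.092],0,0]
  ]
}}

```text
t: 15.5
tool_pos: [0.4318, -0.1555, 0.2375]
tool_rot: [[-0.45, 0.893, -0.005], [0.893, 0.45, 0.002], [0.004, -0.003, -1.0]]
contact_force: [-0.1, 0.1, -1.9]
finger_gap: 0.685
grasp_force: 67.0
```

Emit:
{"name": "jog_arm", "arguments": {
  "series": [
    [[-0.02,0,0],0,0],
    [[-0.035,0,0],0,0],
    [[-0.045,0,0],0,0]
  ]
}}

```text
t: 15.8
tool_pos: [0.4413, -0.1726, 0.2407]
tool_rot: [[-0.449, 0.894, 0.001], [0.894, 0.449, 0.001], [0.0, 0.001, -1.0]]
contact_force: [-3.8, 7.3, 3.7]
finger_gap: 0.685
grasp_force: 67.6
```

Emit:
{"name": "jog_arm", "arguments": {
  "series": [
    [[-0.015,0,0],0,0],
    [[-0.03,0,-0.002],0,0],
    [[-0.045,0,-0.004],0,0],
    [[-0.05,0,-0.006],0,0],
    [[-0.05,0,-0.006],0,0]
  ]
}}

```text
t: 16.3
tool_pos: [0.4498, -0.19, 0.2426]
tool_rot: [[-0.449, 0.894, -0.0], [0.894, 0.449, 0.002], [0.002, 0.0, -1.0]]
contact_force: [-1.2, 5.6, -3.3]
finger_gap: 0.687
grasp_force: 67.8
```

Run:
```python
from th import *
o=sensors.get_obs();print(o['tool_pos'],o['contact_force'],o['torque'],o['grasp_force'],o['finger_gap'])
im,c=grab("scene","s3.png")
p=proj(c,np.array(o['tool_pos'])-[0,0,.18]);x,y=map(int,p);print(x,y)
cr=im[y-60:y+60,x-60:x+60].copy()
hsv=cv2.cvtColor(im,cv2.COLOR_BGR2HSV)
cv2.imwrite("crop3.png",cr)
# dark-grey skirt edges per row (value, low saturation)
for r in range(y-20,y+45,6):
    xs=np.where((hsv[r,x-60:x+60,1]<70)&(hsv[r,x-60:x+60,2]<110)&(hsv[r,x-60:x+60,2]>35))[0]+x-60
    print(r,(xs.min(),xs.max(),len(xs)) if len(xs) else None)
```

```text
[ 0.44978963 -0.18997634  0.24261785] [-1.18742597  5.62326823 -3.33091616] [ 1.61221716  0.43830823 -0.01946717] 67.78896057978272 0.6868446146637078
249 178
158 (np.int64(239), np.int64(255), 15)
164 (np.int64(244), np.int64(260), 14)
170 (np.int64(241), np.int64(262), 18)
176 (np.int64(214), np.int64(260), 26)
182 (np.int64(235), np.int64(257), 23)
188 (np.int64(235), np.int64(255), 21)
194 (np.int64(238), np.int64(253), 16)
200 None
206 None
212 (np.int64(262), np.int64(267), 5)
218 (np.int64(257), np.int64(278), 8)
```

Run:
```python
from th import *
o=sensors.get_obs();c=cam("scene");R=o['tool_rot'];g=o['tool_pos']-np.array([0,0,.151])
def edges(t,row0,rows):
    a=np.sin(t)*R[:,0]+np.cos(t)*np.array([0,0,1.])
    b1=R[:,1];b2=np.cross(a,b1);f=np.linspace(0,2*np.pi,73)
    P=[proj(c,g-s*a+.0285*(np.cos(q)*b1+np.sin(q)*b2)) for s in np.linspace(.012,.077,40) for q in f]
    h=cv2.convexHull(np.array(P,np.float32));m=np.zeros((420,560),np.uint8);cv2.fillConvexPoly(m,np.round(h).astype(int),1)
    return [(r,np.where(m[r])[0].min(),np.where(m[r])[0].max()) if m[r].any() else r for r in rows],proj(c,g)
for t in(0,10,20,30): print(t,[tuple(map(int,q)) if not isinstance(q,int) else q for q in edges(np.radians(t),0,range(158,207,6))[0]])
```

```text
0 [158, 164, (170, 241, 259), (176, 239, 260), (182, 239, 260), (188, 240, 261), (194, 240, 261), 200, 206]
10 [158, 164, (170, 239, 257), (176, 238, 259), (182, 237, 258), (188, 236, 257), (194, 236, 256), 200, 206]
20 [158, 164, (170, 238, 255), (176, 236, 258), (182, 234, 256), (188, 231, 254), (194, 234, 251), 200, 206]
30 [158, 164, (170, 237, 254), (176, 233, 257), (182, 229, 253), (188, 228, 250), (194, 234, 245), 200, 206]
```

Emit:
{"name": "jog_arm", "arguments": {
  "series": [
    [[-0.01,0,-0.004],0,0],
    [[-0.02,0,-0.008],0,0],
    [[-0.028,0,-0.01],0,0],
    [[-0.028,0,-0.01],0,0]
  ]
}}

```text
t: 16.75
tool_pos: [0.4553, -0.2006, 0.247]
tool_rot: [[-0.448, 0.894, 0.001], [0.894, 0.448, -0.001], [-0.001, 0.001, -1.0]]
contact_force: [0.9, -0.3, -0.1]
finger_gap: 0.685
grasp_force: 67.7
```

```bash
cat > sk.py <<'E'
from th import *
def skirt(n,g=None):
    o=sensors.get_obs();im,c=grab("scene",n+".png");R=o['tool_rot'];g=o['tool_pos']-np.array([0,0,.151])
    print(o['t'],o['tool_pos'],o['contact_force'],o['grasp_force'])
    x,y=map(int,proj(c,g));hsv=cv2.cvtColor(im,cv2.COLOR_BGR2HSV);rows=range(y+6,y+40,5);ob=[]
    for r in rows:
        xs=np.where((hsv[r,x-30:x+25,1]<70)&(hsv[r,x-30:x+25,2]<110)&(hsv[r,x-30:x+25,2]>35))[0]+x-30
        ob.append((int(xs.min()),int(xs.max()),len(xs)) if len(xs) else None)
    print("obs",ob)
    for t in(0,10,20):
        t=np.radians(t);a=np.sin(t)*R[:,0]+np.cos(t)*np.array([0,0,1.]);b1=R[:,1];b2=np.cross(a,b1);f=np.linspace(0,2*np.pi,73)
        P=[proj(c,g-s*a+.0285*(np.cos(q)*b1+np.sin(q)*b2)) for s in np.linspace(.0,.077,40) for q in f]
        m=np.zeros((420,560),np.uint8);cv2.fillConvexPoly(m,np.round(cv2.convexHull(np.array(P,np.float32))).astype(int),1)
        print([(int(np.where(m[r])[0].min()),int(np.where(m[r])[0].max())) if m[r].any() else None for r in rows])
if __name__=="__main__":
    import sys; skirt(sys.argv[1])
E
python3 sk.py s4
```

```text
16.75 [ 0.45526241 -0.2005833   0.24698805] [ 0.9460388  -0.31118534 -0.07194296] 67.72442355751991
obs [(224, 256, 21), (231, 253, 22), (232, 252, 21), (231, 250, 20), (235, 249, 15), None, None]
[(235, 256), (235, 256), (235, 256), (236, 256), (236, 256), None, None]
[(233, 255), (233, 254), (232, 253), (231, 253), (233, 251), None, None]
[(231, 254), (230, 252), (228, 250), (227, 248), (231, 246), None, None]
```

Emit:
{"name": "jog_arm", "arguments": {
  "series": [
    [[-0.04,0,-0.045],0,0],
    [[-0.13,0.014,-0.045],0,0],
    [[-0.2,0.028,-0.03],0,0],
    [[-0.2225,0.028,0.01],0,0],
    [[-0.2225,0.028,0.026],0,0],
    [[-0.2225,0.028,0.03],0,0]
  ]
}}

```text
t: 17.4
tool_pos: [0.5039, -0.2738, 0.2332]
tool_rot: [[-0.448, 0.894, -0.002], [0.894, 0.448, 0.001], [0.002, -0.001, -1.0]]
contact_force: [-0.3, -0.6, -0.2]
finger_gap: 0.684
grasp_force: 67.8
```

Emit:
{"name": "jog_arm", "arguments": {
  "series": [
    [[-0.015,0,0.006],0,0],
    [[-0.03,0,0.012],0,0],
    [[-0.04,0,0.016],0,0]
  ]
}}

```text
t: 17.7
tool_pos: [0.512, -0.2886, 0.2295]
tool_rot: [[-0.449, 0.894, 0.001], [0.894, 0.449, -0.001], [-0.001, 0.001, -1.0]]
contact_force: [-5.9, 1.1, 19.3]
finger_gap: 0.687
grasp_force: 72.5
```

```bash
python3 sk.py s5
```

```text
17.7 [ 0.51195367 -0.28860288  0.22947835] [-5.87530458  1.06736661 19.26061214] 72.49604956421535
obs [(200, 229, 19), (198, 218, 19), (198, 217, 20), (198, 217, 20), (201, 215, 15), None, None]
[(197, 218), (198, 219), (198, 219), (199, 220), (199, 219), None, None]
[(196, 218), (196, 217), (195, 216), (195, 215), (196, 215), None, None]
[(194, 216), (193, 215), (191, 214), (190, 212), (194, 210), None, None]
```

Emit:
{"name": "jog_arm", "arguments": {
  "series": [
    [[-0.008,0,0.006],0,0],
    [[-0.008,0,0.006],0,0],
    [[-0.008,0,0.004],0,0.75],
    [[-0.008,0,0.0],0,0.8],
    [[-0.008,0,0.0],0,1],
    [[-0.008,0,-0.01],0,1],
    [[-0.008,0,-0.12],0,1],
    [[-0.008,0,-0.24],0,1]
  ]
}}

```text
t: 18.55
tool_pos: [0.5127, -0.2912, 0.3244]
tool_rot: [[-0.449, 0.894, -0.003], [0.894, 0.449, 0.002], [0.003, -0.002, -1.0]]
contact_force: [1.7, -0.6, 1.4]
finger_gap: 1.002
grasp_force: 0.0
```

Run:
```python
from th import *
o=sensors.get_obs();print(o['t'],o['tool_pos'],o['tool_rot'],o['contact_force'])
s,c=grab("scene","s6.png")
g=np.array([.513,-.291,0])
hsv=cv2.cvtColor(s,cv2.COLOR_BGR2HSV)
for z in(.02,.035,.05,.065,.08):
    x,y=map(int,proj(c,g+[0,0,z]));r=hsv[y,x-40:x+40];xs=np.where((r[:,1]<70)&(r[:,2]<110)&(r[:,2]>35))[0]+x-40
    print(z,(x,y),(xs.min(),xs.max(),len(xs)) if len(xs) else None)
```

```text
18.55 [ 0.51269672 -0.29119964  0.32438637] [[-0.44855079  0.89375278 -0.00285492]
 [ 0.89375316  0.44855618  0.00162672]
 [ 0.00273448 -0.00182193 -0.9999946 ]] [ 1.66653612 -0.55855251  1.4114506 ]
0.02 (207, 188) (np.int64(196), np.int64(215), 20)
0.035 (207, 184) (np.int64(189), np.int64(215), 27)
0.05 (207, 179) (np.int64(196), np.int64(233), 21)
0.065 (206, 174) (np.int64(195), np.int64(227), 21)
0.08 (206, 169) (np.int64(194), np.int64(214), 14)
```

Run:
```python
from th import *
t,T=grab("top","t6.png");s=cv2.imread("s6.png");S=cam("scene")
def red(im,roi):
    h=cv2.cvtColor(im,cv2.COLOR_BGR2HSV);m=((h[...,0]<8)|(h[...,0]>172))&(h[...,1]>170)&(h[...,2]>60)
    q=np.zeros(m.shape,np.uint8);x0,y0,x1,y1=roi;q[y0:y1,x0:x1]=m[y0:y1,x0:x1]
    n,l,st,ce=cv2.connectedComponentsWithStats(q);k=1+st[1:,4].argmax();ys,xs=np.where(l==k)
    return ce[k],np.c_[xs,ys],st[k]
a,pa,sa=red(s,(220,150,340,280));b,pb,sb=red(t,(250,170,350,270))
print(a,sa,b,sb)
P,e=tri(S,a,T,b);print("centroid",P,e)
# end of handle in scene: extreme along projected axis
for n,c,p in(("s",S,pa),("t",T,pb)):
    d=proj(c,P+.01*A)-proj(c,P);d/=np.linalg.norm(d);k=p@d;w=np.array([-d[1],d[0]])
    print(n,d,"end",p[k>k.max()-2].mean(0),"base",p[k<k.min()+2].mean(0),"width",np.ptp(p@w))
    print("pred grip",proj(c,[.547,-.007,.126]),"mouth",proj(c,[.5586,-.009,.106]),"end",proj(c,np.array([.5586,-.009,.106])+.036*A))
```

```text
[280.60465116 196.82170543] [274 189  13  16 129] [296.52808989 228.07865169] [292 222   9  13  89]
centroid [ 0.5463889  -0.00753485  0.12509891] 0.0013602811539344633
s [ 0.3914475  -0.92020044] end [283.  190.5] base [277.70588235 202.70588235] width 8.693720265695049
pred grip [280.92364259 196.70931011] mouth [276.99870276 205.83801651] end [283.03957638 191.63599275]
t [-0.13092171  0.99139271] end [295.92307692 233.07692308] base [297.07692308 222.92307692] width 8.062063391602521
pred grip [296.53696245 227.6408173 ] mouth [297.05684457 223.61412022] end [296.23293214 229.80259047]
```

Emit:
{"name": "jog_arm", "arguments": {
  "series": [
    [[0.1,0.065,-0.05],-0.1,0.8],
    [[0.2,0.13,-0.05],-0.2,0.8],
    [[0.3,0.196,-0.05],-0.29,0.8],
    [[0.4,0.262,-0.05],-0.38,0.8],
    [[0.5,0.33,-0.05],-0.47,0.8],
    [[0.57,0.375,-0.05],-0.56,0.8],
    [[0.5985,0.392,-0.02],-0.62,0.8],
    [[0.5985,0.392,0],-0.62,0.8]
  ]
}}

```text
t: 19.45
tool_pos: [0.5461, -0.0055, 0.3239]
tool_rot: [[-0.985, 0.17, 0.0], [0.17, 0.985, 0.0], [-0.0, 0.0, -1.0]]
contact_force: [0.2, -1.0, -0.5]
finger_gap: 0.8
grasp_force: 0.0
```

Run:
```python
from th import *
o=sensors.get_obs();print(o['t'],o['tool_pos'],o['tool_rot'])
w,c=grab("wrist","w11.png");R=o['tool_rot']
h=cv2.cvtColor(w,cv2.COLOR_BGR2HSV);m=(((h[...,0]<8)|(h[...,0]>172))&(h[...,1]>150)&(h[...,2]>50)).astype(np.uint8)
n,l,st,ce=cv2.connectedComponentsWithStats(m);k=1+st[1:,4].argmax();print(st[k],ce[k])
for s in(.0,.023,.036):print(s,proj(c,np.array([.5586,-.009,.106])+s*A))
P=plane(c,ce[k],.125);print("centroid at z .125",P)
print("delta tool",R.T@(np.array([.5455,-.0075,.281])-o['tool_pos'])/.4)
```

```text
19.45 [ 0.54612306 -0.00551843  0.32388344] [[-9.85430442e-01  1.70078925e-01  5.28626467e-05]
 [ 1.70078932e-01  9.85430419e-01  2.15002294e-04]
 [-1.55251011e-05  2.20860629e-04 -9.99999975e-01]]
[ 257  230   38   41 1194] [275.80318258 249.48576214]
0.0 [275.7974455  254.91043113]
0.023 [275.39243606 252.46406887]
0.036 [275.11603425 250.79453003]
centroid at z .125 [ 0.54578007 -0.00649771  0.125     ]
delta tool [ 0.00069405 -0.00517036  0.10720744]
```

Emit:
{"name": "jog_arm", "arguments": {
  "series": [
    [[0,-0.003,0.06],0,0.8],
    [[0,-0.003,0.105],0,0.8],
    [[0,-0.003,0.105],0,0.5],
    [[0,-0.003,0.105],0,0],
    [[0,-0.003,0.105],0,0],
    [[0,-0.003,0.105],0,0],
    [[0,-0.003,0.105],0,0]
  ]
}}

```text
t: 20.2
tool_pos: [0.5463, -0.0087, 0.2836]
tool_rot: [[-0.984, 0.176, 0.002], [0.176, 0.984, -0.0], [-0.002, 0.0, -1.0]]
contact_force: [-1.7, -0.3, 4.9]
finger_gap: 0.248
grasp_force: 59.8
```

Emit:
{"name": "jog_arm", "arguments": {
  "series": [
    [[0.015,0,-0.026],0,0],
    [[0.035,0,-0.061],0,0],
    [[0.035,0,-0.061],0,0]
  ]
}}

```text
t: 20.5
tool_pos: [0.5321, -0.006, 0.3091]
tool_rot: [[-0.985, 0.175, 0.003], [0.175, 0.985, -0.0], [-0.003, 0.001, -1.0]]
contact_force: [1.1, 0.6, -0.4]
finger_gap: 0.244
grasp_force: 58.9
```

Emit:
{"name": "jog_arm", "arguments": {
  "series": [
    [[0.03,0,-0.052],0,0],
    [[0.07,0,-0.121],0,0],
    [[0.105,0,-0.182],0,0],
    [[0.105,0,-0.182],0,0]
  ]
}}

```text
t: 20.9
tool_pos: [0.4903, 0.0014, 0.3826]
tool_rot: [[-0.985, 0.175, 0.004], [0.175, 0.985, 0.0], [-0.004, 0.001, -1.0]]
contact_force: [1.0, 0.8, -1.0]
finger_gap: 0.249
grasp_force: 59.0
```

Run:
```python
from th import *
o=sensors.get_obs();print(o['t'],o['tool_pos'],o['tool_rot'],o['contact_force'],o['finger_gap'])
s,S=grab("scene","s7.png")
x,y=map(int,proj(S,o['tool_pos']-np.array([0,0,.19])))
cv2.imwrite("pics/s7.png",cv2.resize(s[y-70:y+110,max(0,x-80):x+130],None,fx=3.3,fy=3.3,interpolation=cv2.INTER_CUBIC))
h=cv2.cvtColor(s,cv2.COLOR_BGR2HSV);m=(((h[...,0]<8)|(h[...,0]>172))&(h[...,1]>150)&(h[...,2]>50)).astype(np.uint8)
n,l,st,ce=cv2.connectedComponentsWithStats(m);
for k in range(1,n):
    if st[k,4]>20: print(st[k],ce[k])
g=o['tool_pos']-np.array([0,0,.1535])
for q in(.013,0,-.03,-.067,-.112): print(q,proj(S,g+q*A))
```

```text
20.9 [0.49030592 0.0014191  0.3825547 ] [[-9.84589449e-01  1.74829300e-01  4.28160529e-03]
 [ 1.74831187e-01  9.84598421e-01  6.76384769e-05]
 [-4.20383662e-03  8.15154264e-04 -9.99990832e-01]] [ 0.97995383  0.75013923 -1.00964384] 0.24882129500943825
[287 142  15  35 248] [294.5483871  160.65322581]
0.013 [302.5414856  143.12132074]
0 [300.24066486 148.53785319]
-0.03 [294.97905998 160.92458678]
-0.067 [288.58041526 175.98811003]
-0.112 [280.93011655 193.99824461]
```

View pics/s7.png

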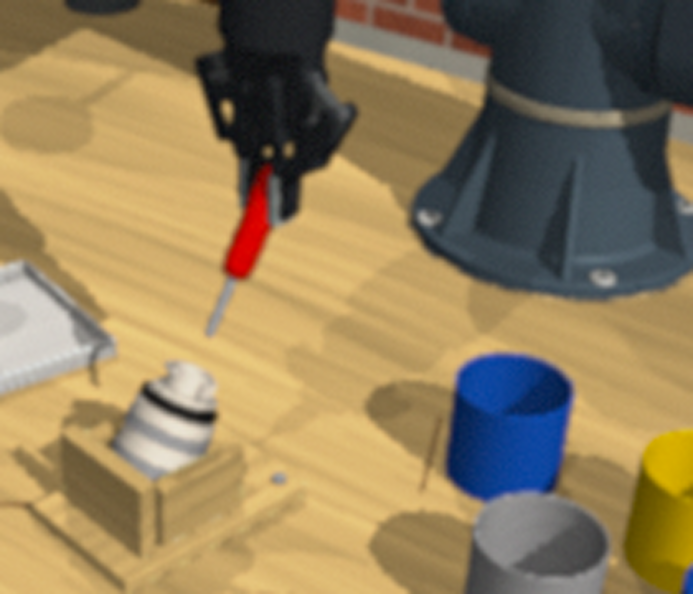

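Emit:
{"name": "jog_arm", "arguments": {
  "series": [
    [[0.018,0.1,0],0,0],
    [[0.036,0.22,0],0,0],
    [[0.055,0.34,0],0,0],
    [[0.08,0.46,0],0,0],
    [[0.1,0.57,0],0,0],
    [[0.109,0.614,0],0,0],
    [[0.109,0.614,0],0,0]
  ]
}}

```text
t: 21.65
tool_pos: [0.4907, 0.2528, 0.3779]
tool_rot: [[-0.985, 0.172, -0.002], [0.172, 0.985, -0.001], [0.001, -0.001, -1.0]]
contact_force: [-0.5, -1.1, -0.6]
finger_gap: 0.246
grasp_force: 59.1
```

Run:
```python
from th import *
o=sensors.get_obs();R=o['tool_rot'];print(o['t'],o['tool_pos'],o['finger_gap'])
w,c=grab("wrist","w12.png");s,S=grab("scene","s8.png")
tip=o['tool_pos']-np.array([0,0,.1535])-.112*A;print("tip",tip)
# tin rim from scene: grey, low saturation blob right around the predicted place
h=cv2.cvtColor(s,cv2.COLOR_BGR2HSV);x,y=map(int,proj(S,[.524,.245,.04]));m=np.zeros(h.shape[:2],np.uint8)
m[y-45:y+45,x-40:x+40]=(h[y-45:y+45,x-40:x+40,1]<60)
n,l,st,ce=cv2.connectedComponentsWithStats(m);k=1+st[1:,4].argmax();print(st[k])
f=np.linspace(0,6.28,73);q=np.array([proj(S,[.524+.043*np.cos(t),.245+.043*np.sin(t),z]) for t in f for z in(0,.08)])
print("pred box",q.min(0),q.max(0)-q.min(0)+1)
t=np.array([.5457,.2412,.007]);print("delta tool units",R.T@(t-tip)/.4)
```

```text
21.65 [0.49072271 0.25282552 0.37794864] 0.24611643050918652
tip [0.54587194 0.24310123 0.1274538 ]
[ 359  239   45   57 1979]
pred box [356.9787054  239.21417957] [46.84797411 55.88705067]
delta tool units [-0.00081963 -0.00451049  0.30113741]
```

Emit:
{"name": "jog_arm", "arguments": {
  "series": [
    [[0,-0.004,0.1],0,0],
    [[0,-0.004,0.2],0,0],
    [[0,-0.004,0.27],0,0],
    [[0,-0.004,0.295],0,0],
    [[0,-0.004,0.3],0,0]
  ]
}}

```text
t: 22.25
tool_pos: [0.4906, 0.248, 0.2588]
tool_rot: [[-0.984, 0.176, -0.001], [0.176, 0.984, -0.001], [0.001, -0.001, -1.0]]
contact_force: [-0.2, -0.3, 0.6]
finger_gap: 0.252
grasp_force: 59.1
```

Emit:
{"name": "jog_arm", "arguments": {
  "series": [
    [[0,0,0],0,0.35],
    [[0,0,0],0,0.45],
    [[0,0,0],0,0.7],
    [[0,0,0],0,1],
    [[0,0,0],0,1],
    [[0,0,-0.08],0,1],
    [[0,0,-0.2],0,1],
    [[0,0,-0.3],0,1]
  ]
}}

```text
t: 23.05
tool_pos: [0.4903, 0.2491, 0.3816]
tool_rot: [[-0.985, 0.175, 0.0], [0.175, 0.985, 0.0], [-0.0, 0.0, -1.0]]
contact_force: [0.9, 0.6, 0.6]
finger_gap: 0.997
grasp_force: 0.0
```

Emit:
{"name": "jog_arm", "arguments": {
  "series": [
    [[0.1,0,-0.05],0,1],
    [[0.2,0,-0.1],0,1],
    [[0.25,0,-0.1],0,1],
    [[0.25,0,-0.1],0,1],
    [[0.25,0,-0.1],0,1]
  ]
}}

```text
t: 23.55
tool_pos: [0.392, 0.2667, 0.4196]
tool_rot: [[-0.985, 0.174, 0.001], [0.174, 0.985, 0.0], [-0.001, 0.0, -1.0]]
contact_force: [0.3, 0.6, -0.2]
finger_gap: 1.001
grasp_force: 0.0
```

Run:
```python
from th import *
s,S=grab("scene","s9.png");t,T=grab("top","t9.png")
o=sensors.get_obs();print(o['t'],o['tool_pos'],o['contact_force'])
def red(im,roi):
    h=cv2.cvtColor(im,cv2.COLOR_BGR2HSV);m=((h[...,0]<8)|(h[...,0]>172))&(h[...,1]>150)&(h[...,2]>50)
    q=np.zeros(m.shape,np.uint8);x0,y0,x1,y1=roi;q[y0:y1,x0:x1]=m[y0:y1,x0:x1]
    n,l,st,ce=cv2.connectedComponentsWithStats(q);k=1+st[1:,4].argmax();ys,xs=np.where(l==k);p=np.c_[xs,ys].astype(float)
    return p,st[k]
p,a=red(s,(330,190,420,310));q,b=red(t,(150,190,260,300));print(a,b)
# handle end: highest in scene (min row); in top: far end from the tin centre
print("scene top px",p[p[:,1]<p[:,1].min()+3].mean(0)); c=proj(T,[.524,.245,.08]); d=np.linalg.norm(q-c,axis=1);e=q[d>d.max()-3].mean(0);print("tin px top",c,"end px",e,"centroid",q.mean(0))
P,er=tri(S,p[p[:,1]<p[:,1].min()+4].mean(0),T,e);print("handle end",P,er)
h=cv2.cvtColor(t,cv2.COLOR_BGR2HSV)
# bystanders: compare before/after
for n,a0,b0,roi in(("scene","scene_raw.png",s,[(100,225,190,310),(170,255,265,312),(305,300,400,365)]),):
    A0=cv2.imread(a0)
    for x0,y0,x1,y1 in roi: print("diff",np.abs(A0[y0:y1,x0:x1].astype(int)-b0[y0:y1,x0:x1]).mean())
for z in(.02,.05,.08):
    x,y=map(int,proj(S,[.513,-.291,z]));r=cv2.cvtColor(s,cv2.COLOR_BGR2HSV)[y,x-25:x+25];xs=np.where((r[:,1]<70)&(r[:,2]<110)&(r[:,2]>35))[0]+x-25
    print("cap",z,x,xs.min(),xs.max(),len(xs))
```

```text
23.65 [0.39265426 0.26656102 0.41912219] [ 0.11365799 -0.76451352 -0.49658925]
[376 238  25  28 343] [187 236  15  23 189]
scene top px [394.9  239.25]
tin px top [196.9290475  239.75890727] end px [189.52631579 256.36842105] centroid [193.8994709  246.85185185]
handle end [0.4837718  0.25747255 0.09356869] 0.008477329463503554
diff 1.2301089324618737
diff 1.6964604493690367
diff 2.289122807017544
cap 0.02 207 196 215 20
cap 0.05 207 196 215 20
cap 0.08 206 194 214 21
```

```bash
python3 -c "
from plant import hand_in
print(hand_in())"
```

```text
the job is handed in; nothing more can be done
None
```

I handed the job in at about 24 s. By camera measurement the cap stands mouth down in the tray. The screwdriver is in the steel tin handle up, leaning about 40 to 45 degrees on the rim. The gripper is clear of everything, and the other tools and the tin look unmoved.

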